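Turn the seed counter's feed up four clicks and zero it

ROBOT

A 7-joint arm with a two-finger parallel gripper is mounted at the origin on the work surface. World frame = base frame: x ahead of the robot, y to its left, z up, the work surface at z = 0. Lengths are in m, angles in rad, forces in N, time in s.
With the tool pointing down it reaches from about 0.425 to 0.875 m from the base axis. Payload 4.7 kg.
Tool frame: the origin (TCP) lies on the mounting face of the last link; the fingertips stand 182 mm ahead of it and the grasp point (between the pads) lies 164 mm ahead of it (env.finger_overhang is the distance from the TCP to the fingertips, in m); z points along the fingers, y is the line along which they close (so a half turn about z gives the same grasp; the last joint's range is limited). The gripper opens to 87 mm and grips with 3 to 60 N. Pads are 19 mm wide; open, the fingers measure 117 mm over their backs; the gripper's body (75 mm by 190 mm) begins 51 mm behind the grasp point.
Start: joints at [-1.13, 0.321, -0.07, 1.45, 0.023, 1.371, -0.057], TCP at [0.269, 0.592, 0.405] pointing down, gripper open.
Joint ranges: [-2.86, 2.86], [-0.3, 2.09], [-1.38, 1.24], [0.06, 2.45], [-1.56, 4.7], [0.09, 2.05], [-2.69, 2.69]. Speed limits (rad/s): [2.57, 2.57, 3.14, 3.14, 3.14, 3.14, 3.14].

INTERFACE

Orientations are given as [roll, pitch, yaw] about the fixed x, y, z axes, in that order (R = Rz(yaw) Ry(pitch) Rx(roll)).
In Python, from workcell import status, camera, ticket, env gives the robot as it stands.
- The arm moves only by the tool drive_tool, never from a script. Its argument "series" is text: rows parted by semicolons, each of 5 numbers parted by spaces: the shift along the tool's x, y, z in units of 40 mm (1.0 is 40 mm), then the turn about the tool's z in units of 5 degrees (1.0 is 5 degrees), then the opening, from -1 (shut) to 1 (fully open), so that 0 is half open. A call has 1 to 12 rows; each row is the pose to reach, as a shift and turn from the pose commanded when the call began, along the tool's axes at that moment; what a row does not reach only later rows make up. A row lasts 1/12 s, in which the tool goes at most 41.7 mm and 7.16 degrees, less where a joint would pass 70% of its speed; a pose out of reach is approached as far as the arm can. A call with a gripper value outside its range is refused whole. The fingers move at their own pace and stop on an object; "grip_force" is the grip in N (left out, the last holds). Time passes only in rows, so rows that repeat a pose let the fingers close. It gives the time, the measured TCP pose, the force, the opening and the grip force at its end, in the units of the state.
- status.sense(): the state, without advancing time (a new reading comes with each control period).
- camera(name): name is "scene" or "top" or "wrist"; returns a dict with "pixels" (384x512x3 uint8, red, green, blue), "intrinsics" (3x3 intrinsics, pixels), "dist" ([k1, k2, p1, p2, k3] as OpenCV has them; the pictures are not rectified), "origin" and "attitude" of the camera in the world; the wrist camera has in their place "T_tool_cam" (4x4, takes a point from camera to tool coordinates, whose origin is the TCP and whose axes are the flange's). Camera axes: x right, y up, looking along -z (the intrinsics and any distortion apply to the point x, -y, -z); pixel columns grow to the right and rows downward; lengths in m; the calibration is good to about 2 mm. A picture is of the moment at which its call begins: read the wrist's pose just before it. There is no depth.
- ticket.sign_off(): hands the job in; it is judged then, once.
The state is a dict: "t": time; "joint_pos": joint angles; "qd": joint speeds; "tau": joint torques, N m; "position": TCP position; "tool_rot": TCP orientation; "ft_force": force on the tool from outside, world axes, zero at the start; "torque": the same for the moment, N m; "gripper_width": finger opening in m; "grip_force": force on a finger pad.
Only numpy, scipy, OpenCV 4.12 (cv2) and the standard library are available. Lean on these libraries where they do the work, as an engineer would, in place of code of your own. Each camera call takes 0.05 s, during which the arm holds its last target. There are 200 camera calls.

TASK

Set the seed counter up for the next lot: with a fingertip, push the black feed dial round clockwise (seen from above) by exactly four clicks from where it stands, without gripping it between the fingers, and leave it resting in that click. Then press the green zero key right down and let it go. Leave the jars, the vial, the cup, the mouse and the scoop where they stand.

Things in the scene. Friction and masses are not known exactly. Their poses are not given: they have to be found in the camera images.
- counter: Vibratory seed counter: light grey case, 75 mm high, fixed to the bench. Origin on the bench straight under the dial's axis; x from its front (robot side) to its back, z up; the case spans x -85..305, y -140..140 mm. On its flat deck: dial at (0, 0), green zero key at (-25, -98), a loose vial; behind, the steel feeder bowl at x = 208 mm (radius 88, rim 123 mm above the bench), its chute out to +y.
- dial (a joint): Angle of the feed dial, rad, growing clockwise seen from above. Click-stops every 0.3142 rad (18 degrees): twelve, at 0 to 3.456, an end stop at each end; it starts resting in one of the first four. At 0 the pointer half of its bar points 99 degrees counter-clockwise from the counter's x axis. A click takes about 0.1 N m (4 N on the bar 26 mm out); past half way it springs on into the next by itself.
- dial_axis (a point): Point on the dial's vertical axis at deck height (75 mm above the bench). The black dial: a round skirt, 82 mm diameter, 2 to 11 mm above the deck, and across its middle a straight upright grip bar 76 mm long, 11 mm wide, 11 to 35 mm above the deck; a white line marks the pointer half. A dot on the deck, 52 mm out, marks each click.
- pointer_tip (a point): Top of the grip bar at its pointer end (the white line), 36 mm from the dial's axis and 35 mm above the deck; turns with the dial: its x axis points outward along the bar, its y axis across the bar.
- zero_key (a joint): Travel of the green round zero key, m: 0 released, 0.006 right down (5 N); springs back.
- zero_key_top (a point): Centre of the top of the zero key, 26 mm in diameter, in a grey collar 42 mm in diameter and 12 mm high; the key's top stands 22 mm above the deck when released.
- vial: Small sample vial, 28 mm diameter, 62 mm high, standing loose on the counter's deck to the left of the dial. Origin: centre of its underside.
- cup: White cup, 72 mm diameter, 75 mm high, standing loose on the bench under the counter's chute. Origin: centre of its underside.
- jar_a: Grain sample jar with black cap, 36 mm diameter, 120 mm high, standing loose on the bench in front on the right. Origin: centre of its underside.
- jar_b: The same kind of jar, standing loose on the bench in front on the left. Origin: centre of its underside.
- mouse: Black computer mouse, 108 x 60 x 32 mm, on a red pad on the left. Origin: centre of its underside.
- scoop: Steel sample spoon, 170 mm long, lying loose on the bench, near the robot on the left.

How it is judged:
On the way, in this order (a step that is already met when the one before it is completed fails the run):
1. the dial stands four clicks clockwise of where it started (distance of pointer_tip from where it was at the start of the episode between 0.0392 and 0.0453 m), for 0.3 s.
2. with the dial there, the zero key is pressed right down (all of step 1 and value of joint zero_key above 0.0045 m), for 0.05 s.
At the end, for the whole second after the job is handed in: The dial rests four clicks clockwise of its start (within a third of a click), the zero key has been pressed at least 4.5 mm with the dial there and is released, and the vial, cup, jars, mouse and scoop are within 20 mm of their places (all of step 1 and velocity of joint dial between -0.05 and 0.05 rad/s and value of joint zero_key below 0.0015 m and distance of each of vial, cup, jar_a, jar_b, mouse, scoop from where it was at the start of the episode below 0.02 m); the robot touches nothing.
It fails at once if the vial, cup, jars, mouse or scoop lifted, knocked or shifted by more than 20 mm (distance of any of vial, cup, jar_a, jar_b, mouse, scoop from where it was at the start of the episode above 0.02 m).
It fails at once if the dial gripped between the fingers (the grasp point within 5 mm of the bar's middle line while the fingers touch the dial) (contact force between the fingers and dial above 1 N and y of the grasp point in the frame of pointer_tip between -0.005 and 0.005 m).
It also fails if it takes over 58 s, if anything falls off the work surface, if the arm or the gripper's body presses on something with over 40 N, if the wrist force passes 120 N, or if a joint passes its speed limit or range.

## Working session

There is one attempt and no reset: what is moved stays moved. The work goes in short steps, Python scripts to look and compute and a tool call to move; the robot and the scene stay as the last step left them, time stands still between calls to the robot, and variables do not carry over. Pictures are saved under pics/ and viewed, at most 10 in all, crops included, and the job is handed in when it is done.

Besides the shell and the picture viewer there is one more tool, called as name(argument=value, ...) on one line, values as JSON. drive_tool: Moves the arm, as the interface text tells. Its arguments: {"type":"object","properties":{"series":{"type":"string"},"grip_force":{"type":"number"}},"required":["series"]}

```bash
mkdir -p pics
cat > h.py <<'E'
import numpy as np, cv2
from scipy.spatial.transform import Rotation as R
from workcell import status, camera, ticket, env
def att(a):
    a=np.array(a,float)
    return a if a.shape==(3,3) else (R.from_euler('xyz',a).as_matrix() if a.size==3 else R.from_quat(a).as_matrix())
def grab(name):
    s=status.sense(); c=camera(name)
    if name=='wrist':
        T=np.array(c['T_tool_cam']); Rt=att(s['tool_rot'])
        o=Rt@T[:3,3]+np.array(s['position']); A=Rt@T[:3,:3]
    else: o=np.array(c['origin']); A=att(c['attitude'])
    return dict(px=c['pixels'],K=np.array(c['intrinsics']),d=np.array(c['dist'],float),o=o,A=A)
def ray(g,uv,z):
    p=cv2.undistortPoints(np.array(uv,float).reshape(-1,1,2),g['K'],g['d']).reshape(-1,2)
    v=np.c_[p[:,0],-p[:,1],-np.ones(len(p))]@g['A'].T
    return g['o']+v*((z-g['o'][2])/v[:,2])[:,None]
def proj(g,P):
    q=(np.atleast_2d(P)-g['o'])@g['A']; q=q*[1,-1,-1]
    return cv2.projectPoints(q,np.zeros(3),np.zeros(3),g['K'],g['d'])[0].reshape(-1,2)
def save(g,n): cv2.imwrite('pics/'+n,g['px'][:,:,::-1])
E
python3 - <<'E'
from h import *
print(status.sense()); print(env.finger_overhang)
import pickle
for n in ('top','scene'):
    g=grab(n); save(g,n+'0.png'); pickle.dump(g,open(n+'0.pkl','wb')); print(n,g['o'],g['A'],g['d'])
E
```

```text
{'t': 0.0, 'joint_pos': array([-1.12989254,  0.32184756, -0.07006146,  1.45165586,  0.0225983 ,
        1.3708015 , -0.05692235]), 'qd': array([-0.00070572,  0.00056978, -0.00130613, -0.00266812, -0.00058834,
        0.00090296,  0.00062188]), 'tau': array([-7.61686283e-05, -4.91273367e+01, -4.03603585e-01, -3.12541544e+01,
       -6.36838214e-02,  4.33897250e-02,  1.77861148e-04]), 'position': array([0.26903554, 0.59149231, 0.40365466]), 'tool_rot': array([-3.13966972e+00,  1.03153707e-04,  2.71477435e+00]), 'ft_force': array([ 0.18834933,  0.85569038, -0.02127554]), 'torque': array([-0.04279691,  0.00868535,  0.01084213]), 'grip_force': 0.0, 'gripper_width': 0.0870524255958353}
0.1822
top [0.33578013 0.06800704 1.18525097] [[ 0.02250852  0.98913055 -0.14530702]
 [-0.99953577  0.0252499   0.01704926]
 [ 0.02053293  0.14485581  0.9892397 ]] [-0.12946656  0.          0.          0.          0.        ]
scene [0.99756553 0.76192765 0.97285446] [[-0.78294843 -0.44541557  0.43427725]
 [ 0.62189991 -0.5433224   0.56395149]
 [-0.01524022  0.71162191  0.70239732]] [-0.08494163  0.          0.          0.          0.        ]
```

View pics/top0.png

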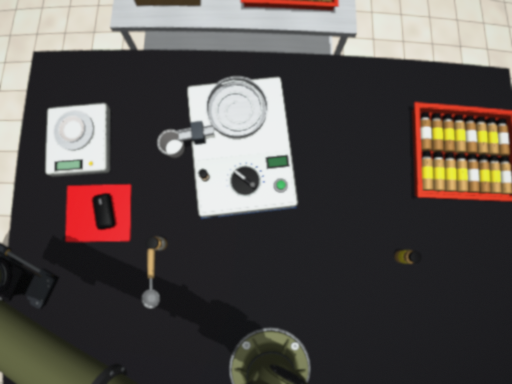

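View pics/scene0.png

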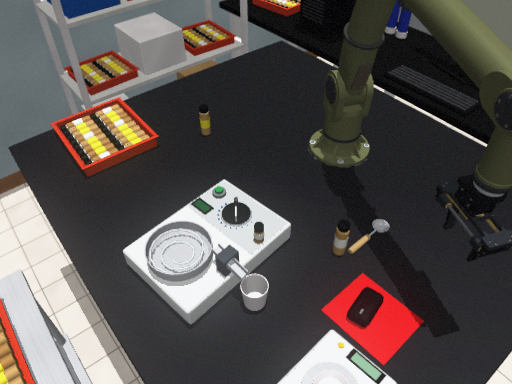

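The top view shows the counter (deck corners around (189,87), (281,78), (297,207) and (199,216)), the dial at (245,180), the key at (280,185) and the vial at (204,175). The scene view agrees with this. Next I'll compute positions and enlarge the dial.

Run:
```python
from h import *
import pickle
g=pickle.load(open('top0.pkl','rb'))
def p(n,uv,z): print(n,ray(g,uv,z).round(4).tolist())
p('dial',[245,180],.1);p('key',[280,185],.097);p('corners',[[189,87],[281,78],[297,207],[199,216]],.075)
p('vial top',[203,175],.137);p('jar_b cap',[159,243],.12);p('jar_a cap',[414,257],.12)
c=g['px'][145:220,185:300]; cv2.imwrite('pics/c1.png',cv2.resize(c,None,fx=6.9,fy=6.9,interpolation=cv2.INTER_CUBIC)[:,:,::-1])
```

```text
dial [[0.5319, 0.0856, 0.1]]
key [[0.5209, -0.0119, 0.097]]
corners [[0.8128, 0.2601, 0.075], [0.849, -0.0126, 0.075], [0.4631, -0.0625, 0.075], [0.4308, 0.2119, 0.075]]
vial top [[0.536, 0.198, 0.137]]
jar_b cap [[0.3517, 0.3106, 0.12]]
jar_a cap [[0.3277, -0.3811, 0.12]]
```

View pics/c1.png

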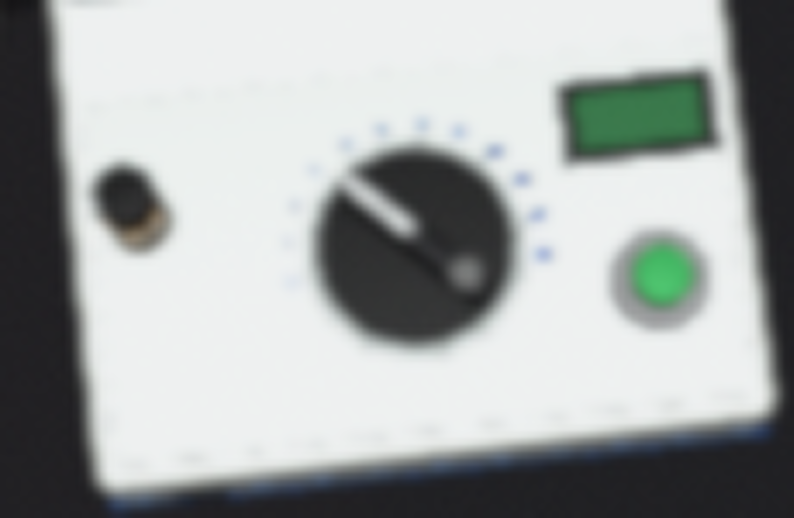

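The pointer sits near click 3, about 45° from the counter x axis, and the counter yaw is about 7.3°. Next I'll compute the move above the dial.

```bash
cat >> h.py <<'E'
def shift(P,yaw=None):
    s=status.sense(); Rt=att(s['tool_rot']); y0=np.degrees(s['tool_rot'][2])
    d=Rt.T@(np.array(P)-s['position'])/0.04
    return d.round(2), None if yaw is None else round(-((yaw-y0+180)%360-180)/5,2)
E
python3 - <<'E'
from h import *
import pickle
g=pickle.load(open('top0.pkl','rb'))
f=lambda u,v:[185+(u+.5)/6.9-.5,145+(v+.5)/6.9-.5]
P=ray(g,[f(414,245)],.086)[0]; T=ray(g,[f(350,178)],.11)[0]
print(P,T,np.degrees(np.arctan2(*(T-P)[1::-1])), ray(g,[f(663,275)],.097))
print(shift([.525,.122,.40],142))
E
```

```text
[0.53417278 0.08698368 0.086     ] [0.55635392 0.11286744 0.11      ] 49.40501201980547 [[ 0.52255457 -0.01376095  0.097     ]]
(array([-10.68,  -8.04,   0.11]), np.float64(2.71))
```

drive_tool(series="-0.8 -0.6 0 0.2 -1; -1.6 -1.2 0 0.4 -1; -2.4 -1.8 0 0.6 -1; -3.2 -2.4 0 0.8 -1; -4 -3 0 1 -1; -4.8 -3.6 0 1.2 -1; -5.6 -4.2 0 1.4 -1; -6.4 -4.8 0 1.6 -1; -7.2 -5.4 0 1.8 -1; -8 -6 0 2 -1; -8.8 -6.6 0 2.3 -1; -9.6 -7.2 0 2.7 -1", grip_force=20)

```text
t: 1.1
position: [0.4998, 0.1686, 0.4046]
tool_rot: [-3.142, -0.0, 2.478]
ft_force: [0.9, 0.1, 0.8]
gripper_width: 0.0149
grip_force: 0.0
```

Run:
```python
from h import *
import pickle
g=grab('wrist'); save(g,'w1.png'); pickle.dump(g,open('w1.pkl','wb'))
print(status.sense()['position'],status.sense()['tool_rot'],shift([.525,.122,.40],142))
print(proj(g,[[.534,.087,.086],[.5226,-.0138,.097],[.536,.198,.137]]))
```

```text
[0.50358775 0.15961126 0.40483013] [-3.13928671  0.00579994  2.46436771] (array([-1.01, -0.4 ,  0.13]), np.float64(-0.16))
[[212.72731579 256.3703328 ]
 [132.80617466 305.66086118]
 [308.94334403 211.38962487]]
```

View pics/w1.png

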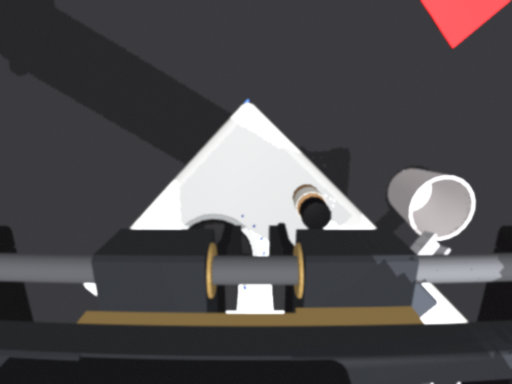

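The wrist view shows the vial at (316,212), where I predicted it. The gripper hides the dial, so I'll shift along tool -x to bring the dial and key into view.

drive_tool(series="-0.8 -0.2 0 0 -1; -1.6 -0.4 0 0 -1; -2.4 -0.4 0 0 -1; -3.2 -0.4 0 0 -1; -3.4 -0.4 0 0 -1; -3.4 -0.4 0 0 -1; -3.4 -0.4 0 0 -1; -3.4 -0.4 0 0 -1")

```text
t: 1.82
position: [0.596, 0.0761, 0.4044]
tool_rot: [-3.142, -0.002, 2.481]
ft_force: [-0.2, -0.6, 0.0]
gripper_width: 0.0003
grip_force: 0.0
```

Run:
```python
from h import *
import pickle
g=grab('wrist'); save(g,'w2.png'); pickle.dump(g,open('w2.pkl','wb'))
print(status.sense()['position'],status.sense()['tool_rot'],status.sense()['gripper_width'])
print(proj(g,[[.534,.087,.086],[.5226,-.0138,.097],[.536,.198,.137]]))
```

```text
[0.59589075 0.07617539 0.40460429] [ 3.14130859e+00 -1.46504165e-03  2.48188370e+00] 0.0004189309920861293
[[222.36030514 126.72057567]
 [131.36335116 184.96007517]
 [335.52291848  38.80513707]]
```

View pics/w2.png

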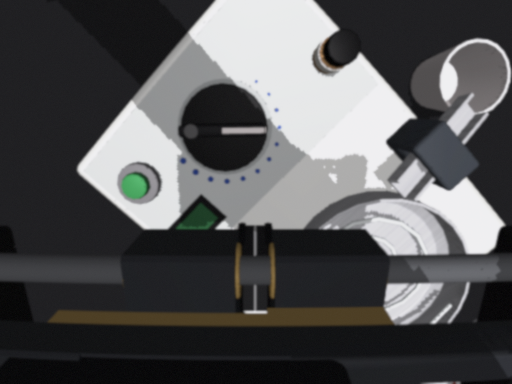

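The dial is clear: skirt centre (224,127), pointer end (267,130), other end (183,131). The pointer is at the fourth dot, (280,128), and the key is at (134,185).

Run:
```python
from h import *
import pickle
g=pickle.load(open('w2.pkl','rb'))
px=g['px'].astype(int)
m=((px.max(2)<60)).astype(np.uint8); m[:75]=0;m[178:]=0;m[:,:170]=0;m[:,275:]=0
n,l,st,c=cv2.connectedComponentsWithStats(m); i=1+st[1:,4].argmax(); print(st[i],c[i])
gr=((px[:,:,1]>px[:,:,0]+60)&(px[:,:,1]>px[:,:,2]+30)).astype(np.uint8); gr[195:]=0;gr[:,170:]=0
kc=np.argwhere(gr)[:,::-1].mean(0); print(kc,gr.sum())
D=ray(g,[[224,127]],.086)[0]
a=ray(g,[[267,130],[183,131]],.11); v=a[0]-a[1]
print(D,a.mean(0),np.linalg.norm(v),np.degrees(np.arctan2(v[1],v[0])))
K=ray(g,[kc],.097)[0]; print('key',K,np.linalg.norm((K-D)[:2]),np.hypot(25,98))
k=K-D; print('yaw',np.degrees(np.arctan2(k[1],k[0])-np.arctan2(-98,-25)))
```

```text
[ 179   84   88   87 5306] [222.51055409 127.06765925]
[133.83758701 184.84918794] 431
[0.5351375  0.08803848 0.086     ] [0.53806346 0.08955475 0.11      ] 0.07208358124495207 52.64370614155478
key [ 0.5239861  -0.01184856  0.097     ] 0.10050758543609997 101.13851887386922
yaw 7.940912325000663
```

drive_tool(series="0.8 0 0 0 -1; 1.6 -0.05 0 0 -1; 2.05 -0.08 0 0 -1; 2.05 -0.08 0.5 0 -1; 2.05 -0.08 1.2 0 -1; 2.05 -0.08 1.8 0 -1; 2.05 -0.08 2.3 0 -1; 2.05 -0.08 2.7 0 -1; 2.05 -0.08 3 0 -1; 2.05 -0.08 3.2 0 -1; 2.05 -0.08 3.2 0 -1; 2.05 -0.08 3.2 0 -1")

```text
t: 2.87
position: [0.5301, 0.1227, 0.2772]
tool_rot: [3.141, 0.0, 2.48]
ft_force: [-0.2, -0.5, 0.8]
gripper_width: 0.0006
grip_force: 0.0
```

```bash
cat > plan.py <<'E'
import sys
from h import *
# rows moving the tip to bar angles th (world deg), contact offset mm, from the current pose
C=np.array([.536,.088]); r=.024
def pose(th,off):
    t=np.radians(th); u=np.array([np.cos(t),np.sin(t)]); n=np.array([-u[1],u[0]])
    return [*(C+r*u+n*off/1000),.276], th+90
for a in sys.argv[1:]:
    th,off=map(float,a.split(',')); P,y=pose(th,off); print(a,*shift(P,y))
E
python3 - <<'E'
from h import *
s=status.sense();print(s['position'],s['tool_rot'],s['ft_force'])
E
python3 plan.py 52,20 52,16 52,14 46,14 40,14 34,14 28,14 22,14 16,14
```

```text
[0.53014974 0.12266253 0.27717676] [3.14116912e+00 8.04642781e-05 2.47987618e+00] [-0.16445985 -0.48483165  0.7694759 ]
52,20 [-0.15  0.01  0.03] 0.02
52,16 [-0.25  0.01  0.03] 0.02
52,14 [-0.3   0.01  0.03] 0.02
46,14 [-0.36  0.04  0.03] 1.22
40,14 [-0.43  0.07  0.03] 2.42
34,14 [-0.5   0.09  0.03] 3.62
28,14 [-0.57  0.1   0.03] 4.82
22,14 [-0.65  0.1   0.03] 6.02
16,14 [-0.72  0.1   0.03] 7.22
```

drive_tool(series="-0.15 0 0.03 0 -1; -0.25 0 0.03 0 -1; -0.3 0 0.03 0 -1; -0.33 0.03 0.03 0.6 -1; -0.36 0.04 0.03 1.2 -1; -0.4 0.05 0.03 1.8 -1; -0.43 0.07 0.03 2.4 -1; -0.46 0.08 0.03 3 -1; -0.5 0.09 0.03 3.6 -1; -0.57 0.1 0.03 4.8 -1; -0.65 0.1 0.03 6 -1; -0.65 0.1 0.03 6 -1")

```text
t: 3.87
position: [0.554, 0.1089, 0.2762]
tool_rot: [3.14, 0.001, 1.952]
ft_force: [1.1, -0.6, 0.7]
gripper_width: 0.0002
grip_force: 0.3
```

```bash
python3 plan.py 22,14 16,14 10,14 4,14 -2,14 -8,14 -14,14 -20,14
python3 - <<'E'
from h import *
s=status.sense();print(s['position'],s['ft_force'],s['torque'])
g=grab('top'); a=cv2.resize(g['px'][145:220,185:300],None,fx=5,fy=5,interpolation=cv2.INTER_CUBIC)
g=grab('scene'); b=cv2.resize(g['px'][170:260,190:290],None,fx=4,fy=4,interpolation=cv2.INTER_CUBIC)
o=np.zeros((750,580,3),np.uint8)
o[:375,:575]=a; o[375:735,:400]=b; o=cv2.resize(o,None,fx=.8,fy=.8); cv2.imwrite('pics/p1.png',o[:,:,::-1])
E
```

```text
22,14 [ 0.04 -0.01  0.01] -0.03
16,14 [-0.03  0.02  0.01] 1.17
10,14 [-0.1   0.05  0.01] 2.37
4,14 [-0.17  0.07  0.01] 3.57
-2,14 [-0.24  0.08  0.01] 4.77
-8,14 [-0.31  0.08  0.01] 5.97
-14,14 [-0.38  0.08  0.01] 7.17
-20,14 [-0.46  0.07  0.01] 8.37
[0.55403576 0.10887303 0.27620531] [ 1.12012605 -0.63858307  0.7480953 ] [ 0.13666264 -0.04110275  0.03365514]
```

View pics/p1.png

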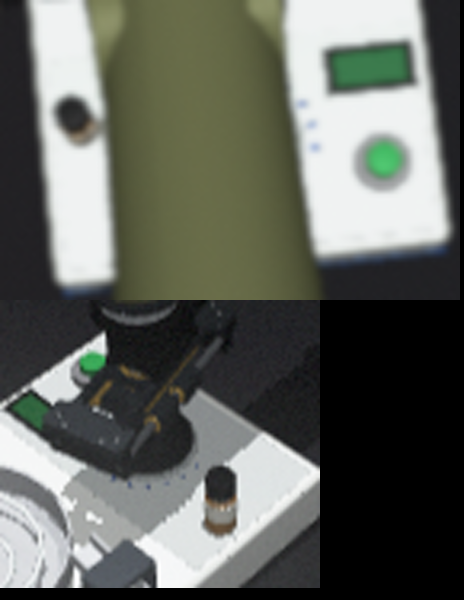

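The arm hides the dial in both views. I'll go on slowly to about -16° world, then back off and check.

drive_tool(series="-0.03 0.02 0.01 1.2 -1; -0.1 0.05 0.01 2.4 -1; -0.14 0.06 0.01 3 -1; -0.17 0.07 0.01 3.6 -1; -0.2 0.07 0.01 4.2 -1; -0.24 0.08 0.01 4.8 -1; -0.28 0.08 0.01 5.4 -1; -0.31 0.08 0.01 6 -1; -0.34 0.08 0.01 6.5 -1; -0.37 0.08 0.01 7 -1; -0.4 0.08 0.01 7.5 -1; -0.4 0.08 0.01 7.5 -1")

```text
t: 4.97
position: [0.5622, 0.0953, 0.2753]
tool_rot: [3.141, 0.0, 1.302]
ft_force: [-0.3, -0.4, -0.3]
gripper_width: 0.0007
grip_force: 0.0
```

```bash
python3 plan.py -16,14 -16,30
python3 - <<'E'
from h import *
s=status.sense();print(s['position'],s['tool_rot'],s['ft_force'],s['torque'])
E
```

```text
-16,14 [-0.01  0.02 -0.02] 0.12
-16,30 [ 0.39  0.02 -0.02] 0.12
[0.56223632 0.09533635 0.27530814] [3.14122308e+00 2.82553008e-04 1.30197171e+00] [-0.27809082 -0.40565098 -0.31093909] [-0.09491679  0.05035327  0.01864816]
```

drive_tool(series="0.25 0 0 0 -1; 0.4 0 -0.3 0 -1; 0.4 0 -1 0 -1; 0.4 0 -1.8 0 -1; 0.2 0 -2.6 0 -1; -0.5 0 -3.2 0 -1; -1.2 0 -3.2 0 -1; -1.9 0 -3.2 0 -1; -2.3 0 -3.2 0 -1; -2.3 0 -3.2 0 -1; -2.3 0 -3.2 0 -1; -2.3 0 -3.2 0 -1")

```text
t: 5.97
position: [0.5379, 0.009, 0.4031]
tool_rot: [-3.141, -0.001, 1.304]
ft_force: [-0.6, 0.6, -0.5]
gripper_width: 0.0004
grip_force: 0.0
```

Run:
```python
from h import *
import pickle
g=grab('wrist'); save(g,'w3.png'); pickle.dump(g,open('w3.pkl','wb'))
print(status.sense()['position'])
C=np.array([.5365,.0885]);
for th in (16,-2,-20,-38):
    u=np.array([np.cos(np.radians(th+.3)),np.sin(np.radians(th+.3))]); print(th,proj(g,[[*(C+.036*u),.11]]).round(0))
```

```text
[0.53793191 0.0092161  0.40298732]
16 [[266.  79.]]
-2 [[271.  92.]]
-20 [[272. 106.]]
-38 [[269. 120.]]
```

View pics/w3.png

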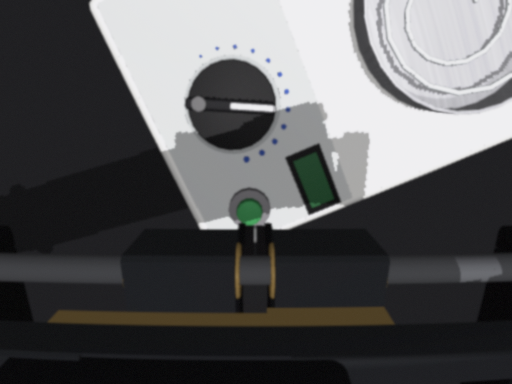

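The pointer tip at (273,107) is on the eighth dot, (288,110), so the dial is at click 7: four clicks on from 3. Next is the key.

Run:
```python
from h import *
import pickle
g=pickle.load(open('w3.pkl','rb')); px=g['px'].astype(int)
gr=((px[:,:,1]>px[:,:,0]+50)&(px[:,:,1]>px[:,:,2]+20)).astype(np.uint8); gr[:, :230]=0;gr[:,275:]=0;gr[224:]=0;gr[:190]=0
kc=np.argwhere(gr)[:,::-1].mean(0); K=ray(g,[kc],.097)[0]; print(kc,K)
print(shift([*((K[:2]+[.524,-.0118])/2),.2725]))
```

```text
[249.1598063  212.49394673] [ 0.52523337 -0.01299129  0.097     ]
(array([-0.61, -0.18,  3.26]), None)
```

drive_tool(series="-0.6 -0.18 0.3 0 -1; -0.6 -0.18 1.1 0 -1; -0.6 -0.18 1.9 0 -1; -0.6 -0.18 2.4 0 -1; -0.6 -0.18 2.7 0 -1; -0.6 -0.18 2.9 0 -1; -0.6 -0.18 3 0 -1; -0.6 -0.18 3.1 0 -1; -0.6 -0.18 3.15 0 -1; -0.6 -0.18 3.2 0 -1; -0.6 -0.18 3.23 0 -1; -0.6 -0.18 3.23 0 -1")

```text
t: 7.02
position: [0.5248, -0.0138, 0.2749]
tool_rot: [3.14, -0.002, 1.301]
ft_force: [0.7, 1.8, 4.0]
gripper_width: 0.0004
grip_force: 2.0
```

drive_tool(series="0 0 0.03 0 -1; 0 0 0.05 0 -1; 0 0 0.08 0 -1; 0 0 0.1 0 -1; 0 0 0.1 0 -1; 0 0 0.1 0 -1; 0 0 0.1 0 -1")

```text
t: 7.6
position: [0.525, -0.0141, 0.2733]
tool_rot: [3.141, -0.003, 1.301]
ft_force: [-7.9, 2.3, 23.5]
gripper_width: 0.0005
grip_force: 11.6
```

The force rose to 23 N at a tip height of 0.091 m, so the key has bottomed out. I'll lift and check.

drive_tool(series="0 0 -0.2 0 -1; 0 0 -0.8 0 -1; 0 0 -1.6 0 -1; 0 0 -2.4 0 -1; 0 0 -3.2 0 -1; 0 0 -3.2 0 -1; 0.6 0 -3.2 0 -1; 0.6 0.2 -3.2 0 -1; 0.6 0.2 -3.2 0 -1; 0.6 0.2 -3.2 0 -1")

```text
t: 8.43
position: [0.5383, 0.0063, 0.3972]
tool_rot: [-3.141, 0.002, 1.301]
ft_force: [-0.2, 0.5, -0.6]
gripper_width: 0.0004
grip_force: 0.0
```

Run:
```python
from h import *
g=grab('wrist'); save(g,'w4.png'); s=status.sense(); print(s['position'],s['ft_force'])
```

```text
[0.53815648 0.00602399 0.39720633] [-0.02869995  0.23380219 -0.48052385]
```

View pics/w4.png

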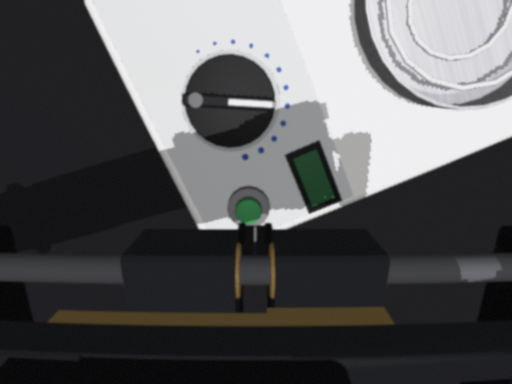

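The dial is still at the eighth dot, with the pointer at (272,103), and the key at (248,210) looks released. The arm is clear, so I'll hand in.

```bash
python3 -c "
from h import *
print(ticket.sign_off())"
```

```text
the job is handed in; nothing more can be done
None
```

I pushed the dial four clicks clockwise (the pointer moved from the fourth dot to the eighth), pressed the zero key right down and let it go, kept clear of the loose items, and handed the job in; sign-off gave no verdict.

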